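Latch the drive carriage of a programming fixture

TASK

Close the draw latch of the drive-programming fixture: by its two yellow balls, swing the loop down over the catch so that its crossbar drops fully into the catch's groove, then throw the red-handled lever over to the other side, past its toggle point, until it lies on its rubber rest and stays there with the carriage drawn in. Work by feel: do not jam the loop hard against the catch or force the lever down onto its rest, let go at the end, and leave the things around the fixture alone.

Things in the scene. Friction and masses are not known exactly. Their poses are not given: they have to be found in the camera images.
- fixture: Aluminium base plate 250 x 170 x 12 mm fixed to the bench (fixture x -75 to 175 mm), with a steel latch pedestal (x -19 to 15, y -16 to 16, up to z 82 mm) and a black socket strip (x 22 to 48, y -75 to 75, up to z 44 mm). Origin on the bench directly below the lever's pivot; z up, x towards the catch, y along all hinge axes.
- lever_pivot (a point): The lever's pivot axis (along fixture y), at fixture x 0, y 0, z 70 mm.
- lever_angle (a joint): Turn of the lever on its pivot, rad: 0 = red handle upright, grows as it leans to fixture -x (away from the catch), range -0.6 to 1.8. Starts near 0; friction (0.025 Nm) holds it where it is left. Toggle point about 1.22, with 7 to 28 N in the loop; closed on its rubber rest, handle level, about 1.58. It may not snap over by itself: bring it down until it rests.
- latch_lever: Steel lever with red handle; origin on the pivot axis, z along the handle towards the grip. Closed, it lies on a black rubber rest on the fixture (fixture x -52 to -36, y -13 to 13, top at z 64 mm).
- lever_grip (a point): Centre of the lever's red cross-grip, a round-ended bar 16 mm in diameter and 30 mm long along fixture y, 85 mm from the pivot axis. Push it over with the fingertips from the catch side, ending from above; a pinch on its domed ends slips under load.
- latch_loop: Latch loop: two steel arms (31 mm apart inside, so that they straddle the catch) run 100 mm from its crossbar to a pin on the lever (this origin). The pin lies 22 mm from the pivot axis, turned 20 degrees from the handle's direction towards fixture -x when upright. Lever and loop form a two-link chain: the crossbar can only be 78 to 122 mm from the pivot axis.
- loop_bar (a point): Centre of the loop's crossbar, 8 mm in diameter, along fixture y, with yellow balls (16 mm diameter, 59 mm over both) on its ends, to be pinched across y, where they turn like a hinge. Starts raised steeply above the lever, held by light friction. Swing it down in an arc about the pivot, 95 to 115 mm from it, pin on the upper side. In the groove its weight keeps it down.
- carriage: Grey plate 92 x 150 x 12 mm sliding along fixture x, with four USB drives on it (tops 32 mm above the bench) and the steel catch. Origin under its centre, at fixture x 106, z 12 mm when at its outer stop, where it starts; it can be drawn up to 18 mm to fixture -x against a spring (1.5 N, then 1.5 N per mm).
- catch_nominal (a point): Nominal middle of the catch's groove (runs along y) at its floor, fixture x 90.7, z 60 mm; moves with the carriage. The catch is set on slotted holes, so the real groove is up to 6 mm off along x, differently each time: find it by touch or eye. Groove 10.5 mm wide at the mouth; 6 mm hooked lip on the pivot side, top z 72; 7 mm back wall beyond, top z 88; catch 26 mm wide in y. Bar seats at z 64 mm.
- basket: Light blue open plastic basket 110 x 180 x 60 mm with black drives in it. Origin under its centre. Leave alone.
- driver: Screwdriver lying on the bench. Leave alone.
- cleaner: White closed bottle, 44 mm diameter, 110 mm tall, blue cap. Origin under its centre. Leave alone.
- spare_drive: Loose blue USB drive, 56 x 19 x 10 mm, lying flat. Leave alone.

How it is judged:
By the outcome, as a careful person would: the job done as asked, in the order asked, and still so for the second after the job is handed in, with the robot touching nothing.
It also fails if it takes over 72 s, if anything falls off the work surface, if the arm or the gripper's body presses on something with over 40 N, if the wrist force passes 120 N, or if a joint passes its speed limit or range.

ROBOT

A 7-joint arm with a two-finger parallel gripper is mounted at the origin on the work surface. World frame = base frame: x ahead of the robot, y to its left, z up, the work surface at z = 0. Lengths are in m, angles in rad, forces in N, time in s.
With the tool pointing down it reaches from about 0.35 to 0.9 m from the base axis. Payload 8.1 kg.
Tool frame: the origin (TCP) lies midway between the tips of the shut fingers; the grasp point (between the pads) lies 19 mm behind it; z points along the fingers, y is the line along which they close (so a half turn about z gives the same grasp; the last joint's range is limited). The gripper opens to 92 mm and grips with 3 to 60 N. Pads are 19 mm wide; open, the fingers measure 130 mm over their backs; the gripper's body (75 mm by 190 mm) begins 47 mm behind the grasp point.
Start: joints at [1.079, 0.434, 0.025, 1.573, -0.012, 1.134, -0.075], TCP at [0.237, -0.578, 0.227] pointing down, gripper open.
Joint ranges: [-2.62, 2.62], [-0.44, 2.09], [-1.27, 1.32], [0.08, 2.57], [-1.32, 4.46], [0.12, 2], [-2.74, 2.74]. Speed limits (rad/s): [2.22, 2.22, 3.01, 3.01, 3.14, 3.14, 3.14].

INTERFACE

Orientations are given as a rotation vector (axis times angle).
In Python, from cell import arm gives the robot as it stands.
- The arm moves only by the tool send_rows, never from a script. Its argument "increments" is a list of rows, each a list of 3 entries, a list of its own where there are three numbers: the finger opening in cm, from 0 to 9.18, then the shift along the tool's x, y, z in cm, then the turn, a rotation vector about the tool's x, y, z in rad. A call has 1 to 5 rows; each row shifts and turns the commanded pose from where the row before left it, along the tool's axes as they then stand; what a row does not reach is not made up. A row lasts 1/10 s, in which the tool goes at most 50 mm and 8.59 degrees, less where a joint would pass 70% of its speed; a pose out of reach is approached as far as the arm can. A call is refused whole if a number of a shift passes 5 or a number of a turn 0.15, either way. A call with a gripper value outside its range is refused whole. The fingers move at their own pace and stop on an object; "force" is the grip in N (left out, the last holds). Time passes only in rows, so rows that do not move let the fingers close. It gives the time, the measured TCP pose, the force, the opening and the grip force at its end, in the units of the state.
- arm.observe(): the state, without advancing time (a new reading comes with each control period).
- arm.get_image(name): name is "scene" or "side" or "wrist"; returns the picture (420x560x3 uint8, red, green, blue); there is no depth.
- arm.camera_params(name): a dict with "camera_matrix" (3x3 intrinsics, pixels), "R" (3x3) and "t" (3): a world point X has camera coordinates R X + t. Camera axes: x right, y down, z forward; pixel columns grow to the right and rows downward; lengths in m; the calibration is good to about 2 mm. A picture is of the moment at which its call begins: read the wrist's pose just before it. camera_params takes no time and is no camera call; for the wrist camera it gives the pose at the moment of the call.
- arm.sign_off(): hands the job in; it is judged then, once.
The state is a dict: "clock": time; "joints": joint angles; "dq": joint speeds; "joint_efforts": joint torques, N m; "position": TCP position; "ee_rot": TCP orientation; "force": force on the tool from outside, world axes, zero at the start; "ft_torque": the same for the moment, N m; "width": opening from 0.0 (shut) to 1.0 (fully open); "gripper_force": force on a finger pad.
Only numpy, scipy, OpenCV 4.12 (cv2) and the standard library are available. Lean on these libraries where they do the work, as an engineer would, in place of code of your own. Each camera call takes 0.05 s, during which the arm holds its last target. There are 200 camera calls.

## Working session

There is one attempt and no reset: what is moved stays moved. The work goes in short steps, Python scripts to look and compute and a tool call to move; the robot and the scene stay as the last step left them, time stands still between calls to the robot, and variables do not carry over. Pictures are saved under pics/ and viewed, at most 13 in all, crops included, and the job is handed in when it is done.

Besides the shell and the picture viewer there is one more tool, called after "Call:" as name(argument=value, ...), one argument or row to a line, values as JSON. send_rows: Moves the arm, as the interface text tells. Its arguments: {"type":"object","properties":{"increments":{"type":"array"},"force":{"type":"number"}},"required":["increments"]}

```bash
mkdir -p pics; ls
python3 - <<'E'
from cell import arm
import cv2,numpy as np
s=arm.observe(); print(s)
a=[]
for n in("scene","side"):
    im=arm.get_image(n); cv2.imwrite(f"pics/{n}0.png",im[:,:,::-1]); p=arm.camera_params(n); print(n,p)
im=arm.get_image("wrist"); cv2.imwrite("pics/wrist0.png",im[:,:,::-1]); print(arm.camera_params("wrist"))
E
```

```text
pics
{'clock': 0.0, 'joints': array([ 1.07938198,  0.43523109,  0.02498287,  1.57408339, -0.01161938,
        1.13399166, -0.07511684]), 'dq': array([ 2.01066356e-04,  1.39127870e-03, -1.11263581e-03, -1.31327790e-03,
       -1.44810816e-03,  6.45987897e-06,  6.22005653e-04]), 'joint_efforts': array([-2.56911362e-04, -6.67856526e+01,  9.84640606e-01, -3.14465582e+01,
       -6.07749517e-02,  4.30584128e-02,  1.41213377e-04]), 'position': array([ 0.23668952, -0.5779048 ,  0.22594534]), 'ee_rot': array([-3.08096382e+00, -6.06457131e-01,  6.73206515e-04]), 'force': array([ 0.19996699, -0.4335997 , -0.3296466 ]), 'ft_torque': array([-0.07453369, -0.02346537, -0.01125992]), 'gripper_force': 0.0, 'width': 1.0001892972062008}
scene {'camera_matrix': array([[530.3044736 ,   0.        , 277.02674376],
       [  0.        , 530.3044736 , 199.50829066],
       [  0.        ,   0.        ,   1.        ]]), 'R': array([[ 0.89110063,  0.45361576, -0.01313047],
       [ 0.25994007, -0.53392615, -0.80458314],
       [-0.3719823 ,  0.71355141, -0.59369484]]), 't': array([-0.54886587, -0.05821598,  1.66691908])}
side {'camera_matrix': array([[401.05019493,   0.        , 280.4144768 ],
       [  0.        , 401.05019493, 210.4982241 ],
       [  0.        ,   0.        ,   1.        ]]), 'R': array([[-0.95085122, -0.30912775,  0.01794426],
       [-0.22346423,  0.64493366, -0.73083809],
       [ 0.21434948, -0.69892818, -0.68231495]]), 't': array([0.57704067, 0.20760801, 1.14015115])}
{'camera_matrix': array([[352.83816481,   0.        , 282.2024635 ],
       [  0.        , 352.83816481, 208.89621726],
       [  0.        ,   0.        ,   1.        ]]), 'R': array([[ 0.37838891, -0.92564569, -0.00137229],
       [-0.88830606, -0.36354111,  0.28062467],
       [-0.2602579 , -0.10496625, -0.9598166 ]]), 't': array([-0.62408857, -0.03393723,  0.38992187])}
```

View pics/scene0.png

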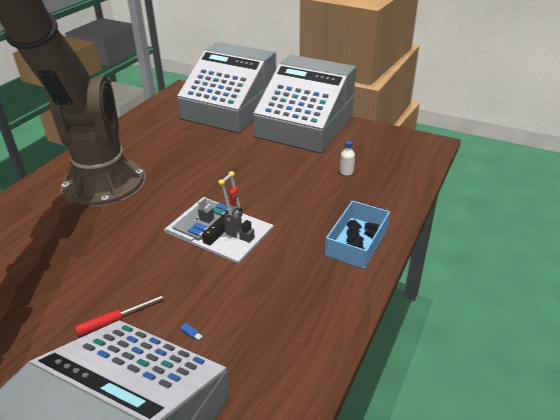

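View pics/side0.png

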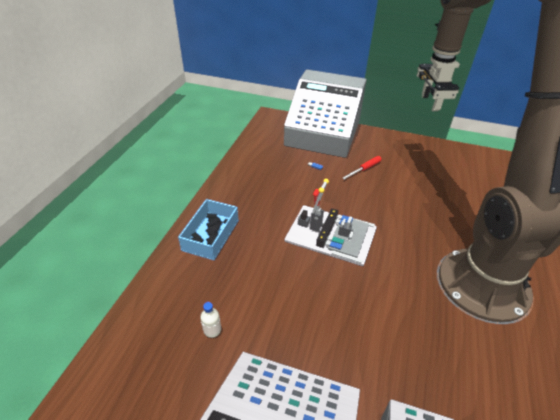

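Both views show the fixture near the table's middle: about (220,228) px in scene and (332,232) px in side. The catch end faces the robot. Next I'll zoom in on both.

Run:
```python
import cv2,numpy as np
a=cv2.imread("pics/scene0.png")[165:265,155:285]; b=cv2.imread("pics/side0.png")[170:270,275:385]
f=lambda i,k:cv2.resize(i,None,fx=k,fy=k,interpolation=cv2.INTER_CUBIC)
A=f(a,6);cv2.imwrite("pics/z1.png",A)
B=f(b,6);cv2.imwrite("pics/z2.png",B)
```

```text
(no output)
```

View pics/z1.png

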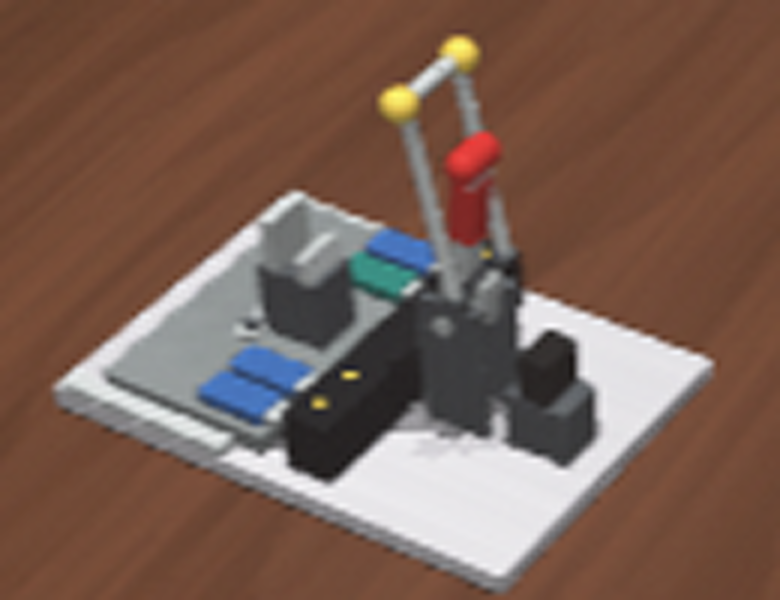

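View pics/z2.png

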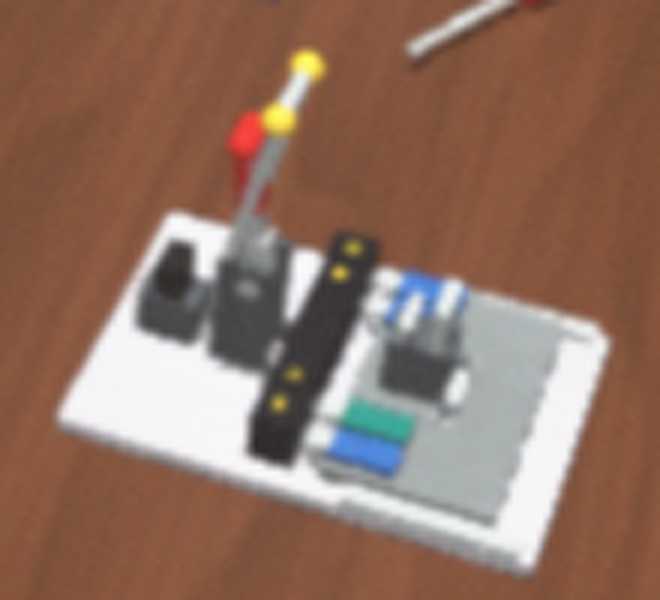

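The zooms show the base plate corners, the yellow balls, the red grip, and the catch at the left end in scene and the right end in side. Now I'll fit the pose.

```bash
cat > h.py <<'E'
from cell import arm
import numpy as np,cv2
from scipy.optimize import least_squares
from scipy.spatial.transform import Rotation as R
def proj(p,X):
    X=np.atleast_2d(X); c=X@p["R"].T+p["t"]; q=c@p["camera_matrix"].T; return q[:,:2]/q[:,2:]
def fw(v,P):  # fixture->world, mm in
    c,s=np.cos(v[2]),np.sin(v[2]); P=np.atleast_2d(P)/1000.
    return np.c_[v[0]+c*P[:,0]-s*P[:,1], v[1]+s*P[:,0]+c*P[:,1], P[:,2]]
E
python3 - <<'E'
from h import *
sc,sd=arm.camera_params("scene"),arm.camera_params("side")
u=lambda l,o:(np.array(l)+.5)/6-.5+np.array(o)
C=np.array([[175,85,12],[175,-85,12],[-75,-85,12],[-75,85,12]])
a=u([[55,388],[295,192],[712,362],[500,578],[399,103],[459,54],[474,155]],(155,165))
b=u([[608,338],[530,570],[62,420],[175,211],[307,66],[279,119],[245,132]],(275,170))
def res(p):
    v=p[:3]; bx,bz,th=p[3:6]
    pts=np.vstack([C,[bx,21.5,bz],[bx,-21.5,bz],[-85*np.sin(th),0,70+85*np.cos(th)]])
    W=fw(v,pts)
    return np.r_[(proj(sc,W)-a-p[6:8]).ravel(),(proj(sd,W)-b-p[8:10]).ravel(),p[6:10]*.5]
s=least_squares(res,[.55,0,np.pi-.2,20,190,0,0,0,0,0],loss='soft_l1')
print(s.x.round(4)); print(s.fun.round(2))
bx,bz,th=s.x[3:6]; pin=np.array([22*np.sin(-th-np.radians(20)),70+22*np.cos(th+np.radians(20))]);print(pin,np.hypot(bx-pin[0],bz-pin[1]),np.hypot(bx,bz-70))
print(fw(s.x,[[0,0,70],[bx,0,bz],[90.7,0,60]]),np.degrees(s.x[2]))
E
```

```text
[ 5.059000e-01 -4.810000e-02  3.052800e+00  8.537400e+00  1.892292e+02
  1.407000e-01 -7.403000e-01 -1.578000e-01 -5.587000e-01  1.593000e-01]
[-0.17 -0.82 -1.33  0.54  0.41 -0.21 -0.14 -0.02  0.09 -0.13  0.28 -0.16
  0.2   0.82  0.48  0.3  -0.01 -0.47 -1.11 -1.14 -0.4  -0.09  0.15  0.24
  0.01  0.1   0.44  0.93 -0.37 -0.08 -0.28  0.08]
[-10.34933085  89.41368978] 101.58669012809881 119.53451849043677
[[ 0.5059201  -0.0480965   0.07      ]
 [ 0.49741632 -0.04733908  0.18922925]
 [ 0.41557775 -0.04004981  0.06      ]] 174.91016305097486
```

```bash
cat >> h.py <<'E'
V=np.array([.5059,-.0481,3.0528])
def fix(Xw): # world->fixture mm
    d=np.array(Xw)-[V[0],V[1],0]; c,s=np.cos(V[2]),np.sin(V[2]); return 1000*np.array([c*d[0]+s*d[1],-s*d[0]+c*d[1],d[2]])
def plan(goal_fix,tilt,yawflip=0,pose=None):
    """shift(cm) and rotvec in tool axes from current to goal (fixture mm; tilt: tool z leans to fixture -x)"""
    s=arm.observe(); Rt=R.from_rotvec(s["ee_rot"]).as_matrix()
    c,n=np.cos(V[2]),np.sin(V[2]); F=np.array([[c,-n,0],[n,c,0],[0,0,1]])
    z=F@[-np.sin(tilt),0,-np.cos(tilt)]; y=F@[0,1,0]*(1 if (F@[0,1,0])@Rt[:,1]>0 else -1); x=np.cross(y,z)
    G=np.c_[x,y,z]; d=fw(V,goal_fix)[0]-s["position"]
    print("t",s["clock"].round(2) if hasattr(s["clock"],'round') else s["clock"],"fix",fix(s["position"]).round(1),"F",(F.T@s["force"]).round(1),"w",round(s["width"]*91.8,1),"g",round(s["gripper_force"],1))
    print(" tool shift cm",(Rt.T@d*100).round(2),"shift in goal axes",(G.T@d*100).round(2),"rotvec",R.from_matrix(Rt.T@G).as_rotvec().round(3))
    return F,Rt,G
E
python3 - <<'E'
from h import *
F,Rt,G=plan([8.5,0,260],0); print(Rt.round(3)); print(G.round(3))
p=arm.camera_params("wrist"); c=-p["R"].T@p["t"]; print("cam in tool",Rt.T@(c-arm.observe()["position"]),"axes",(Rt.T@p["R"].T).round(2))
E
```

```text
t 0.15 fix [221.1 551.7 226.1] F [ 0.   0.4 -0.3] w 91.6 g 0.0
 tool shift cm [ 44.24 -39.23  -3.35] shift in goal axes [ 21.26 -55.17  -3.39] rotvec [-0.001  0.     0.477]
[[ 0.925  0.379 -0.001]
 [ 0.379 -0.925  0.001]
 [-0.    -0.001 -1.   ]]
[[ 0.996 -0.089  0.   ]
 [-0.089 -0.996  0.   ]
 [ 0.     0.    -1.   ]]
cam in tool [ 7.64312293e-02 -1.47922984e-04 -1.56791382e-01] axes [[-0.   -0.96 -0.28]
 [ 1.   -0.   -0.  ]
 [ 0.   -0.28  0.96]]
```

Call:
send_rows(
  increments=[
    [9.18,[0,-3,0],[0,0,0.12]],
    [9.18,[0,-4,0],[0,0,0.12]],
    [9.18,[0,-4,0],[0,0,0.12]],
    [9.18,[0,-4,0],[0,0,0.117]],
    [9.18,[0,-4,0],[0,0,0]],
  ],
)

```text
clock: 0.65
position: [0.2104, -0.391, 0.2265]
ee_rot: [-3.138, 0.147, 0.001]
force: [2.1, -0.4, 0.2]
width: 0.999
gripper_force: 0.0
```

```bash
python3 -c "
from h import *
plan([156,0,150],0)"
```

```text
t 0.65 fix [263.9 367.8 226.5] F [-2.2  0.3  0.2] w 91.7 g 0.0
 tool shift cm [ 10.61 -36.83   7.65] shift in goal axes [ 10.79 -36.78   7.65] rotvec [-0.     0.    -0.005]
```

Call:
send_rows(
  increments=[
    [9.18,[1,-4.5,0],[0,0,0]],
    [9.18,[1.5,-4.5,0],[0,0,0]],
    [9.18,[1.5,-4.5,0.5],[0,0,0]],
    [9.18,[1.5,-4.5,1],[0,0,0]],
    [9.18,[1.5,-4.5,1],[0,0,0]],
  ],
)

```text
clock: 1.15
position: [0.3013, -0.173, 0.2017]
ee_rot: [3.138, -0.139, 0.002]
force: [0.8, 0.1, -0.2]
width: 1.003
gripper_force: 0.0
```

Call:
send_rows(
  increments=[
    [9.18,[1,-4,1],[0,0,0]],
    [9.18,[1,-4,1],[0,0,0]],
    [9.18,[1,-3,1],[0,0,0]],
    [9.18,[0.6,-2,1],[0,0,0]],
    [9.18,[0,0,0.5],[0,0,0]],
  ],
)

```text
clock: 1.65
position: [0.3489, -0.046, 0.1562]
ee_rot: [-3.138, 0.132, -0.0]
force: [-0.1, -0.4, -1.1]
width: 1.004
gripper_force: 0.0
```

```bash
python3 -c "
from h import *
plan([156,0,150],0)"
```

```text
t 1.65 fix [156.5  11.8 156.2] F [ 0.1  0.4 -1.1] w 92.1 g 0.0
 tool shift cm [ 0.06 -1.18  0.63] shift in goal axes [ 0.05 -1.18  0.62] rotvec [-0.001 -0.     0.005]
```

Call:
send_rows(
  increments=[
    [9.18,[0,-1.2,0.8],[0,0,0.005]],
    [9.18,[0,0,0],[0,0,0]],
    [9.18,[0,0,0],[0,0,0]],
  ],
)

```text
clock: 1.95
position: [0.349, -0.0372, 0.1488]
ee_rot: [3.138, -0.147, -0.001]
force: [-0.8, 0.1, -1.0]
width: 1.0
gripper_force: 0.0
```

Run:
```python
from h import *
plan([156,0,150],0)
p=arm.camera_params("wrist"); im=arm.get_image("wrist"); cv2.imwrite("pics/w1.png",im[:,:,::-1]); np.savez("w1.npz",**p)
for P in ([90.7,0,60],[90.7,13,72],[90.7,-13,72],[8.5,21.5,189.2],[8.5,-21.5,189.2],[-12,0,154]): print(P,proj(p,fw(V,P)).round(1))
cv2.imwrite("pics/w1b.png",cv2.resize(im[:,:,::-1],None,fx=1.4,fy=1.4))
```

```text
t 1.95 fix [157.3   3.  148.8] F [ 0.8 -0.  -1. ] w 91.8 g 0.0
 tool shift cm [ 0.13 -0.3  -0.12] shift in goal axes [ 0.13 -0.3  -0.12] rotvec [ 0.     0.001 -0.005]
[90.7, 0, 60] [[278.  120.6]]
[90.7, 13, 72] [[298.  121.3]]
[90.7, -13, 72] [[257.6 121.5]]
[8.5, 21.5, 189.2] [[ 352.7 -186.6]]
[8.5, -21.5, 189.2] [[ 186.5 -185.5]]
[-12, 0, 154] [[ 272.2 -180.8]]
```

View pics/w1b.png

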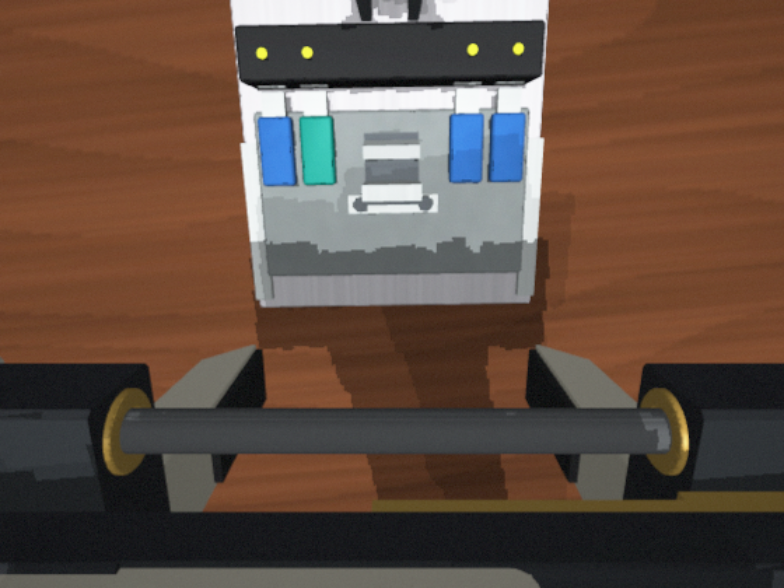

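Catch: the lip top is at rows about 146-158, the groove at 158-183, and the back wall at 184-200, around column 392 (1.4x scale). I'll get subpixel edges and refine the pose.

Run:
```python
from h import *
p=dict(np.load("w1.npz")); g=cv2.cvtColor(cv2.imread("pics/w1.png"),cv2.COLOR_BGR2GRAY).astype(int)
print("catch rows 90-155:",g[90:155,272:288].mean(1).round().astype(int))
print("plate end rows 205-222:",g[205:222,270:300].mean(1).round().astype(int))
print("strip top rows 10-22", g[8:22,240:250].mean(1).round().astype(int), "rows 50-68",g[50:68,240:250].mean(1).round().astype(int))
print("strip cols L",g[25:35,160:180].mean(0).round().astype(int),"R",g[25:35,380:400].mean(0).round().astype(int))
print("catch cols",g[135:139,250:310].mean(0).round().astype(int))
for P in ([175,0,12],[22,15,44],[48,15,44],[35,75,44],[35,-75,44]): print(P,proj(p,fw(V,P)).round(1))
```

```text
catch rows 90-155: [179 179 175 167 151 133 127 127 125 126 136 139 137 168 221 234 234 234
 234 234 234 234 234 182 122 126 124 122 122 123 121 119 119 119 115 112
 112 112 109 106 105 147 223 239 239 239 239 239 238 238 238 238 238 198
 126 109 201 235 237 238 238 226 182 153 154]
plate end rows 205-222: [145 144 145 144 144 144 144 144 144 144 144 138 107  64  49  48  48]
strip top rows 10-22 [245 245 245 235 223 224 215 202 149  50  34  38  41  52] rows 50-68 [ 61  61  61  60  61  46  31  26  15  12  12  10  43 146 193 237 247 248]
strip cols L [ 84  84  84  85  85  85  94 126 123  44  55  58  57  57  58  57  58  58
  58  57] R [ 58  57  57  59  58  59  55  50 134 203 126  86  86  86  87  86  87  86
  87  87]
catch cols [154 156 156 158 158 155 155 158 199 240 241 242 238 238 238 238 238 239
 238 238 239 240 240 241 240 240 239 239 239 238 238 238 239 238 238 238
 238 237 237 237 239 240 241 241 240 239 238 237 238 238 233 197 160 160
 160 159 160 160 162 165]
[175, 0, 12] [[279.4 217.8]]
[22, 15, 44] [[300.  13.]]
[48, 15, 44] [[299.6  55.4]]
[35, 75, 44] [[388.7  34. ]]
[35, -75, 44] [[166.5  35.3]]
```

Run:
```python
from h import *
from scipy.optimize import brentq
p=dict(np.load("w1.npz"))
for r,z in((103.0,72),(113.1,72),(131.2,88),(143.3,88),(216.9,12),(55.2,44)):
    print(r,z,round(brentq(lambda x:proj(p,fw(V,[x,0,z]))[0,1]-(r-.0),20,200),2))
print([proj(p,fw(V,[95,y,88]))[0,0].round(1) for y in(-13,13)])
plan([8.5,0,240],0)
```

```text
103.0 72 79.36
113.1 72 85.54
131.2 88 95.77
143.3 88 102.99
216.9 12 174.18
55.2 44 47.82
[np.float64(256.0), np.float64(299.1)]
t 2.0 fix [157.    3.1 149. ] F [ 0.  -0.4 -0.6] w 91.7 g 0.0
 tool shift cm [14.85 -0.39 -9.1 ] shift in goal axes [14.85 -0.31 -9.1 ] rotvec [ 0.    -0.    -0.005]
```

```bash
sed -i 's/-.0481,3/-.0490,3/' h.py
```

Call:
send_rows(
  increments=[
    [9.18,[0,0,-4],[0,0,0]],
    [9.18,[1.5,-0.2,-3.5],[0,0,-0.005]],
    [9.18,[4,0,-2],[0,0,0]],
    [9.18,[4.5,0,0],[0,0,0]],
    [9.18,[3.8,0,0],[0,0,0]],
  ],
)

```text
clock: 2.5
position: [0.4894, -0.0484, 0.2452]
ee_rot: [3.138, -0.142, 0.005]
force: [-0.5, -0.1, -0.3]
width: 1.003
gripper_force: 0.0
```

Call:
send_rows(
  increments=[
    [9.18,[1,0,0],[0,0,0]],
    [9.18,[0,0,0],[0,0,0]],
    [9.18,[0,0,0],[0,0,0]],
  ],
)

```text
clock: 2.8
position: [0.4956, -0.0479, 0.2436]
ee_rot: [3.138, -0.139, -0.002]
force: [-0.0, 0.5, -0.7]
width: 0.999
gripper_force: 0.0
```

Run:
```python
from h import *
plan([8.5,0,170],0)
```

```text
t 2.8 fix [ 1.030e+01 -1.000e-01  2.436e+02] F [ 0.1 -0.5 -0.7] w 91.7 g 0.0
 tool shift cm [0.19 0.01 7.36] shift in goal axes [0.18 0.01 7.36] rotvec [0.    0.001 0.   ]
```

Call:
send_rows(
  increments=[
    [9.18,[0.2,0,2],[0,0,0]],
    [9.18,[0,0,2.2],[0,0,0]],
    [9.18,[0,0,2],[0,0,0]],
    [9.18,[0,0,1.1],[0,0,0]],
    [9.18,[0,0,0],[0,0,0]],
  ],
)

```text
clock: 3.3
position: [0.4971, -0.048, 0.1699]
ee_rot: [3.138, -0.139, -0.004]
force: [0.6, 0.3, 0.2]
width: 1.002
gripper_force: 0.0
```

Run:
```python
from h import *
plan([8.5,0,170],0)
p=arm.camera_params("wrist"); im=arm.get_image("wrist"); cv2.imwrite("pics/w2.png",im[:,:,::-1])
h=cv2.cvtColor(im,cv2.COLOR_RGB2HSV); m=cv2.inRange(h,(22,150,120),(35,255,255)); n,_,st,ce=cv2.connectedComponentsWithStats(m)
print([(st[i,4],ce[i].round(1)) for i in range(1,n) if st[i,4]>30])
for P in([8.5,21.5,189.2],[8.5,-21.5,189.2]): print(proj(p,fw(V,P)))
```

```text
t 3.3 fix [  8.9  -0.3 169.9] F [-0.5 -0.3  0.2] w 92.0 g 0.0
 tool shift cm [ 0.04  0.03 -0.01] shift in goal axes [ 0.04  0.03 -0.01] rotvec [0.001 0.003 0.001]
[(np.int32(604), array([331.7, 280.7])), (np.int32(574), array([232. , 281.2]))]
[[333.45002967 287.91864364]]
[[234.47937235 287.94395885]]
```

View pics/w2.png

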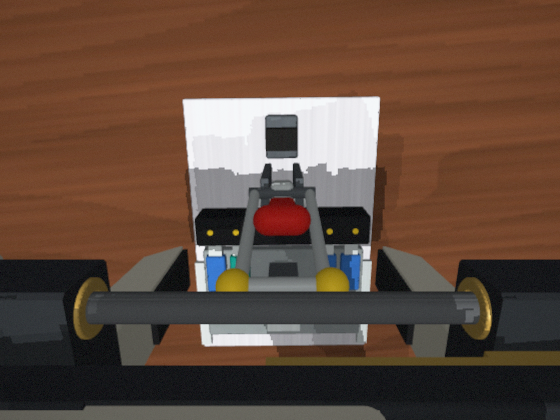

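The balls sit between the fingers at about (233,284) and (332,284) px, and the red grip is behind them at (281,218). Now I'll nudge and pinch.

Call:
send_rows(
  increments=[
    [7.5,[0.15,-0.1,0],[0,0,0]],
    [6.5,[0,0,0],[0,0,0]],
    [5.5,[0,0,0],[0,0,0]],
    [5.0,[0,0,0],[0,0,0]],
    [5.0,[0,0,0],[0,0,0]],
  ],
  force=20,
)

```text
clock: 3.85
position: [0.5005, -0.0476, 0.171]
ee_rot: [3.137, -0.139, 0.0]
force: [-0.6, -4.9, 4.1]
width: 0.624
gripper_force: 20.0
```

Run:
```python
from h import *
plan([8.5,0,170],0)
```

```text
t 3.85 fix [  5.5  -0.9 171. ] F [0.1 4.9 4.1] w 57.3 g 20.0
 tool shift cm [-0.3   0.09  0.1 ] shift in goal axes [-0.3   0.09  0.1 ] rotvec [ 0.001 -0.     0.   ]
```

Call:
send_rows(
  increments=[
    [5.0,[-1.36,0.06,0.32],[0,0,0]],
    [5.0,[-1.31,0,0.5],[0,0,0]],
    [5.0,[0,0,0],[0,0,0]],
  ],
)

```text
clock: 4.15
position: [0.4721, -0.0457, 0.162]
ee_rot: [3.138, -0.139, -0.003]
force: [0.4, -2.1, -0.6]
width: 0.628
gripper_force: 20.0
```

Run:
```python
from h import *
plan([32,0,163],0)
```

```text
t 4.15 fix [ 33.9  -0.3 162. ] F [-0.6  2.  -0.6] w 57.6 g 20.0
 tool shift cm [ 0.19  0.03 -0.1 ] shift in goal axes [ 0.19  0.03 -0.1 ] rotvec [0.001 0.002 0.   ]
```

Call:
send_rows(
  increments=[
    [5.0,[-1.15,0,0.72],[0,0,0]],
    [5.0,[-1.05,0,0.88],[0,0,0]],
    [5.0,[-0.93,0,1.02],[0,0,0]],
    [5.0,[-0.8,0,1.15],[0,0,0]],
    [5.0,[0,0,0],[0,0,0]],
  ],
)

```text
clock: 4.65
position: [0.4337, -0.0425, 0.124]
ee_rot: [3.138, -0.139, -0.003]
force: [-0.6, -4.8, 0.6]
width: 0.623
gripper_force: 20.0
```

Run:
```python
from h import *
plan([88,0,83],0)
```

```text
t 4.65 fix [ 7.25e+01 -1.00e-01  1.24e+02] F [0.2 4.8 0.6] w 57.2 g 20.0
 tool shift cm [-1.54  0.01  4.11] shift in goal axes [-1.55  0.01  4.1 ] rotvec [0.001 0.002 0.   ]
```

Call:
send_rows(
  increments=[
    [5.0,[-0.75,0.05,1.2],[0,0,0]],
    [5.0,[-0.55,0,1.3],[0,0,0]],
    [5.0,[-0.35,0,1.2],[0,0,0]],
    [5.0,[-0.18,0,0.8],[0,0,0]],
    [5.0,[0,0,0],[0,0,0]],
  ],
)

```text
clock: 5.15
position: [0.4171, -0.0412, 0.0796]
ee_rot: [3.138, -0.14, -0.001]
force: [0.4, -5.6, -0.2]
width: 0.625
gripper_force: 20.0
```

Run:
```python
from h import *
plan([90.8,0,45],0)
p=arm.camera_params("side"); im=arm.get_image("side"); 
cv2.imwrite("pics/s3.png",cv2.resize(im[170:270,275:385,::-1],None,fx=5,fy=5,interpolation=cv2.INTER_CUBIC))
```

```text
t 5.15 fix [89.1  0.1 79.6] F [-0.9  5.6 -0.2] w 57.4 g 20.0
 tool shift cm [-0.17 -0.01  3.46] shift in goal axes [-0.17 -0.01  3.46] rotvec [ 0.001  0.    -0.   ]
```

View pics/s3.png

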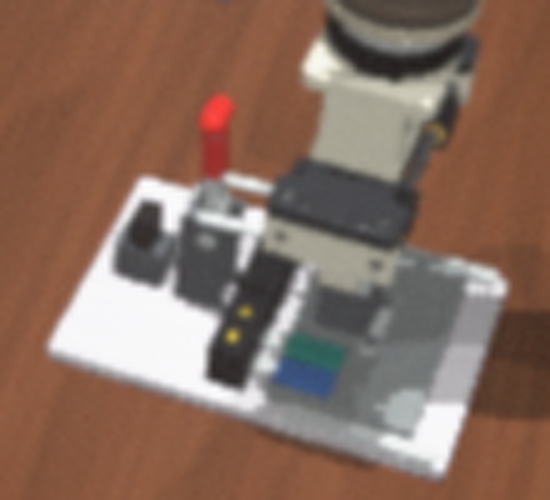

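Loop is over the catch, with low forces. I'll lower it gently.

Call:
send_rows(
  increments=[
    [5.0,[-0.15,0.05,0.8],[0,0,0]],
    [5.0,[0,0,0.8],[0,0,0]],
    [5.0,[0,0,0],[0,0,0]],
  ],
)

```text
clock: 5.5
position: [0.4162, -0.0412, 0.0633]
ee_rot: [-3.138, 0.139, -0.002]
force: [3.6, -5.3, -1.6]
width: 0.619
gripper_force: 20.0
```

Call:
send_rows(
  increments=[
    [5.0,[0,0,0.3],[0,0,0]],
    [5.0,[0,0,0.3],[0,0,0]],
    [5.0,[0,0,0],[0,0,0]],
  ],
)

```text
clock: 5.8
position: [0.4161, -0.0412, 0.0576]
ee_rot: [3.138, -0.139, 0.002]
force: [3.0, -5.7, -1.1]
width: 0.624
gripper_force: 20.0
```

Run:
```python
from h import *
plan([90.8,0,45],0)
```

```text
t 5.8 fix [90.1  0.2 57.6] F [-3.5  5.4 -1.1] w 57.3 g 20.0
 tool shift cm [-0.07 -0.02  1.26] shift in goal axes [-0.07 -0.02  1.26] rotvec [-0.    -0.001  0.   ]
```

Call:
send_rows(
  increments=[
    [5.0,[0,0,0.3],[0,0,0]],
    [5.0,[0,0,0.2],[0,0,0]],
    [5.0,[0,0,0],[0,0,0]],
  ],
)

```text
clock: 6.1
position: [0.416, -0.0412, 0.0526]
ee_rot: [3.138, -0.139, 0.002]
force: [2.1, -5.7, 0.0]
width: 0.627
gripper_force: 20.0
```

Run:
```python
from h import *
plan([90.8,0,45],0)
```

```text
t 6.1 fix [90.2  0.2 52.6] F [-2.6  5.5  0. ] w 57.6 g 20.0
 tool shift cm [-0.06 -0.02  0.76] shift in goal axes [-0.06 -0.02  0.76] rotvec [ 0.    -0.001  0.   ]
```

Call:
send_rows(
  increments=[
    [5.0,[0,0,0.25],[0,0,0]],
    [5.0,[0,0,0.2],[0,0,0]],
    [5.0,[0,0,0],[0,0,0]],
  ],
)

```text
clock: 6.4
position: [0.4159, -0.0411, 0.0481]
ee_rot: [3.138, -0.139, 0.002]
force: [1.9, -5.5, 0.7]
width: 0.623
gripper_force: 20.0
```

Call:
send_rows(
  increments=[
    [5.0,[0,0,0.15],[0,0,0]],
    [5.0,[0,0,0.1],[0,0,0]],
    [5.0,[0,0,0],[0,0,0]],
  ],
)

```text
clock: 6.7
position: [0.416, -0.0411, 0.046]
ee_rot: [3.138, -0.139, 0.002]
force: [-0.7, -5.7, 8.5]
width: 0.624
gripper_force: 20.0
```

Run:
```python
from h import *
plan([90.8,0,45],0)
```

```text
t 6.7 fix [90.3  0.1 46. ] F [0.2 5.8 8.5] w 57.2 g 20.0
 tool shift cm [-0.06 -0.01  0.1 ] shift in goal axes [-0.05 -0.01  0.1 ] rotvec [ 0.    -0.001  0.   ]
```

Contact is at the floor, with Fz 8.5 N at the expected depth. I'll let go, back off upward and check.

Call:
send_rows(
  increments=[
    [6.2,[0,0,-0.06],[0,0,0]],
    [7.5,[0,0,0],[0,0,0]],
    [9.18,[0,0,0],[0,0,0]],
    [9.18,[0,0,0],[0,0,0]],
    [9.18,[0,0,0],[0,0,0]],
  ],
)

```text
clock: 7.2
position: [0.4148, -0.0407, 0.0463]
ee_rot: [-3.138, 0.138, 0.0]
force: [0.4, -1.0, 0.2]
width: 0.966
gripper_force: 0.0
```

Call:
send_rows(
  increments=[
    [9.18,[0,0,-2],[0,0,0]],
    [9.18,[0,0,-4],[0,0,0]],
    [9.18,[-1,0,-4.5],[0,0,0]],
    [9.18,[-1.5,0,-4.5],[0,0,0]],
    [9.18,[0,0,0],[0,0,0]],
  ],
)

```text
clock: 7.7
position: [0.3914, -0.0383, 0.2012]
ee_rot: [3.138, -0.138, 0.012]
force: [0.7, 0.9, 0.1]
width: 0.996
gripper_force: 0.0
```

Run:
```python
from h import *
plan([130,0,190],0)
im=arm.get_image("wrist")[:300]; cv2.imwrite("pics/w4.png",cv2.resize(im[0:300,150:410,::-1],None,fx=2,fy=2)); p=arm.camera_params("wrist");np.savez("w4.npz",**p)
h=cv2.cvtColor(im,cv2.COLOR_RGB2HSV); m=cv2.inRange(h,(22,150,120),(35,255,255)); n,_,st,ce=cv2.connectedComponentsWithStats(m)
print([(st[i],ce[i].round(1)) for i in range(1,n) if st[i,4]>60])
for P in([90.3,21.5,64],[90.3,-21.5,64]): print(proj(p,fw(V,P)))
```

```text
t 7.7 fix [115.   -0.5 201.2] F [-0.6 -1.   0.1] w 91.5 g 0.0
 tool shift cm [-1.51  0.05  1.11] shift in goal axes [-1.5   0.05  1.12] rotvec [ 0.001 -0.008  0.001]
[(array([249, 165,  17,  17, 217], dtype=int32), array([257.2, 173.7])), (array([302, 164,  16,  18, 209], dtype=int32), array([309.5, 173. ]))]
[[308.45609207 170.68981016]]
[[256.98692206 170.72187341]]
```

View pics/w4.png

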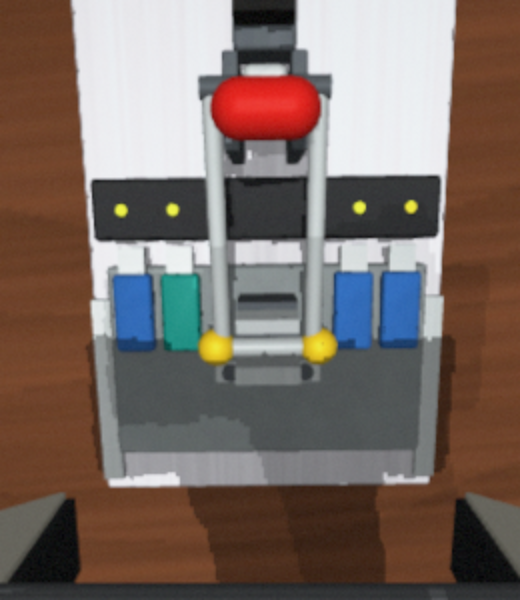

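Run:
```python
from h import *
from scipy.optimize import brentq
p=dict(np.load("w4.npz"))
for x,z in((79.4,72),(85.5,72),(96,88),(103,88),(175,12),(48,44)): print(x,z,(2*proj(p,fw(V,[x,0,z]))[0,1]).round(1))
for z in(64,76,92): print(z,[round(brentq(lambda x:proj(p,fw(V,[x,0,z]))[0,1]-r,20,200),1) for r in(172.5,173.3,174)], [np.diff(proj(p,fw(V,[[91,-21.5,z],[91,21.5,z]]))[:,0])])
im=cv2.imread("pics/w4.png"); g=cv2.cvtColor(im,cv2.COLOR_BGR2GRAY); print(list(zip(range(280,396,2),g[280:396:2,258:280].mean(1).round().astype(int))))
```

```text
79.4 72 318.0
85.5 72 333.0
96 88 366.6
103 88 384.2
175 12 485.3
48 44 235.6
64 [91.8, 92.5, 93.1] [array([51.43557889])]
76 [89.7, 90.3, 90.9] [array([53.52927745])]
92 [86.8, 87.5, 88.0] [array([56.60123466])]
[(280, np.int64(142)), (282, np.int64(143)), (284, np.int64(143)), (286, np.int64(142)), (288, np.int64(141)), (290, np.int64(142)), (292, np.int64(115)), (294, np.int64(68)), (296, np.int64(43)), (298, np.int64(41)), (300, np.int64(46)), (302, np.int64(74)), (304, np.int64(92)), (306, np.int64(94)), (308, np.int64(99)), (310, np.int64(111)), (312, np.int64(119)), (314, np.int64(119)), (316, np.int64(118)), (318, np.int64(128)), (320, np.int64(163)), (322, np.int64(188)), (324, np.int64(192)), (326, np.int64(192)), (328, np.int64(192)), (330, np.int64(192)), (332, np.int64(174)), (334, np.int64(130)), (336, np.int64(106)), (338, np.int64(133)), (340, np.int64(166)), (342, np.int64(186)), (344, np.int64(203)), (346, np.int64(218)), (348, np.int64(214)), (350, np.int64(192)), (352, np.int64(166)), (354, np.int64(128)), (356, np.int64(96)), (358, np.int64(88)), (360, np.int64(88)), (362, np.int64(88)), (364, np.int64(88)), (366, np.int64(100)), (368, np.int64(116)), (370, np.int64(123)), (372, np.int64(124)), (374, np.int64(124)), (376, np.int64(124)), (378, np.int64(124)), (380, np.int64(124)), (382, np.int64(124)), (384, np.int64(107)), (386, np.int64(86)), (388, np.int64(81)), (390, np.int64(81)), (392, np.int64(81)), (394, np.int64(81))]
```

The bar lies in the groove between the lip (rows 320-333) and the back wall (rows 367-385). The balls are at full-frame (257,174) and (309,173). From the grasp offset, the depth comes out at about 64 mm, so it is seated. Next I'll shut the fingers and tilt the tool for the lever.

Call:
send_rows(
  increments=[
    [6,[0,0,0],[0,0.12,0]],
    [3,[0,0,0],[0,0.14,0]],
    [0,[0,0,0],[0,0.14,0]],
    [0,[0,0,0],[0,0.14,0]],
    [0,[0,0,0],[0,0.14,0]],
  ],
)

```text
clock: 8.25
position: [0.3835, -0.0321, 0.1947]
ee_rot: [3.012, -0.125, 0.86]
force: [-0.7, 1.2, -0.5]
width: 0.61
gripper_force: 0.0
```

Call:
send_rows(
  increments=[
    [0,[0,0,0],[0,0.1,0]],
    [0,[0,0,0],[0,0,0]],
  ],
)

```text
clock: 8.45
position: [0.3891, -0.0249, 0.1987]
ee_rot: [-2.999, 0.118, -0.889]
force: [0.0, -0.6, -0.5]
width: 0.44
gripper_force: 0.0
```

Run:
```python
from h import *
from scipy.optimize import brentq
p=dict(np.load("w4.npz"))
im=cv2.imread("pics/w4.png"); h=cv2.cvtColor(im,cv2.COLOR_BGR2HSV); m=cv2.inRange(h,(0,150,80),(8,255,255))|cv2.inRange(h,(172,150,80),(180,255,255))
ys,xs=np.nonzero(m[:200]); print(ys.min(),ys.max(),xs.min(),xs.max())
r=(ys.min()+ys.max())/4
th=brentq(lambda t:proj(p,fw(V,[-85*np.sin(t),0,70+85*np.cos(t)]))[0,1]-r,-.6,.6); print("th",th,-85*np.sin(th),70+85*np.cos(th))
s=arm.observe();print(s["joints"].round(2))
plan([-85*np.sin(th)+25,0,70+85*np.cos(th)+25],np.pi/4)
```

```text
75 139 212 319
th -0.14406791445122244 12.203455348409703 154.11941320265714
[ 0.59 -0.18 -0.6   2.55 -0.39  0.18 -1.33]
t 8.45 fix [118.5 -13.7 198.7] F [-0.1  0.6 -0.5] w 40.4 g 0.0
 tool shift cm [5.76 1.59 6.  ] shift in goal axes [4.37 1.37 7.13] rotvec [-0.038  0.21  -0.005]
```

Call:
send_rows(
  increments=[
    [0,[2,0.5,-1.5],[0,0,0]],
    [0,[3,0.5,0.5],[0,0,0]],
    [0,[2,0.5,2],[0,0,0]],
    [0,[0,0,1.5],[0,0,0]],
    [0,[0,0,0],[0,0,0]],
  ],
)

```text
clock: 8.95
position: [0.4616, -0.0454, 0.2148]
ee_rot: [-2.999, 0.117, -0.886]
force: [-0.3, 0.4, -0.4]
width: 0.021
gripper_force: 0.0
```

Run:
```python
from h import *
s=arm.observe();print(s["joints"].round(2))
plan([37,0,179],np.pi/4)
```

```text
[ 0.74 -0.04 -0.73  2.39 -0.1   0.21 -1.55]
t 8.95 fix [ 44.5   0.3 214.8] F [ 0.4 -0.4 -0.4] w 1.9 g 0.0
 tool shift cm [-1.31  0.1   3.41] shift in goal axes [-2.   -0.03  3.06] rotvec [-0.039  0.212 -0.005]
```

```bash
cat >> h.py <<'E'
def path(wps,off=3):
    """wps: (lever th, tilt, gap mm). prints rows of tool shift/turn"""
    F,Rt,_=plan([0,0,0],0); pos=arm.observe()["position"]
    for th,t,gap in wps:
        z=np.array([-np.sin(t),0,-np.cos(t)]); x=np.cross([0,1,0],z)
        P=np.array([-85*np.sin(th),0,70+85*np.cos(th)])-(8+gap)*z-off*x
        G=F@np.c_[x,[0,1,0],z]; W=fw(V,P)[0]
        print(th,P.round(1),(Rt.T@(W-pos)*100).round(2),R.from_matrix(Rt.T@G).as_rotvec().round(3)); pos,Rt=W,G
E
python3 - <<'E'
from h import *
path([(-.14,.6,25),(-.14,.6,8)])
E
```

```text
t 8.95 fix [ 44.5   0.3 214.8] F [ 0.4 -0.4 -0.4] w 1.9 g 0.0
 tool shift cm [-7.91  0.77 20.44] shift in goal axes [ 4.45 -0.03 21.48] rotvec [-0.038 -0.573  0.011]
-0.14 [ 33.    0.  179.7] [-0.93  0.11  3.57] [-0.039  0.027 -0.001]
-0.14 [ 23.4   0.  165.7] [ 0.  -0.   1.7] [0. 0. 0.]
```

Call:
send_rows(
  increments=[
    [0,[-0.5,0.05,1.8],[-0.039,0.027,0]],
    [0,[-0.4,0.05,1.8],[0,0,0]],
    [0,[0,0,0.8],[0,0,0]],
    [0,[0,0,0.6],[0,0,0]],
    [0,[0,0,0],[0,0,0]],
  ],
)

```text
clock: 9.45
position: [0.4696, -0.0531, 0.187]
ee_rot: [2.996, -0.129, 0.877]
force: [-0.5, -0.4, 0.1]
width: 0.006
gripper_force: 0.0
```

Run:
```python
from h import *
path([(-.14,.6,2),(-.14,.6,0),(0,.6,-1),(.15,.6,-1),(.3,.6,-1)])
im=arm.get_image("side"); cv2.imwrite("pics/s5.png",cv2.resize(im[150:270,265:395,::-1],None,fx=5,fy=5,interpolation=cv2.INTER_CUBIC))
print(arm.observe()["joints"].round(2))
```

```text
t 9.45 fix [ 35.8   7.3 187. ] F [0.4 0.5 0.1] w 0.6 g 0.0
 tool shift cm [-7.07 -0.58 17.69] shift in goal axes [ 3.58 -0.73 18.7 ] rotvec [-0.008 -0.569  0.003]
-0.14 [ 20.    0.  160.7] [-0.09 -0.71  3.07] [-0.009  0.031 -0.   ]
-0.14 [ 18.9   0.  159.1] [-0.   0.   0.2] [0. 0. 0.]
0 [  6.4   0.  159.1] [ 1.03 -0.    0.7 ] [0. 0. 0.]
0.15 [ -6.3   0.  158.1] [0.99 0.   0.8 ] [0. 0. 0.]
0.3 [-18.7   0.  155.3] [ 0.86 -0.    0.94] [0. 0. 0.]
[ 0.68  0.05 -0.73  2.42  0.64  0.15 -2.3 ]
```

View pics/s5.png

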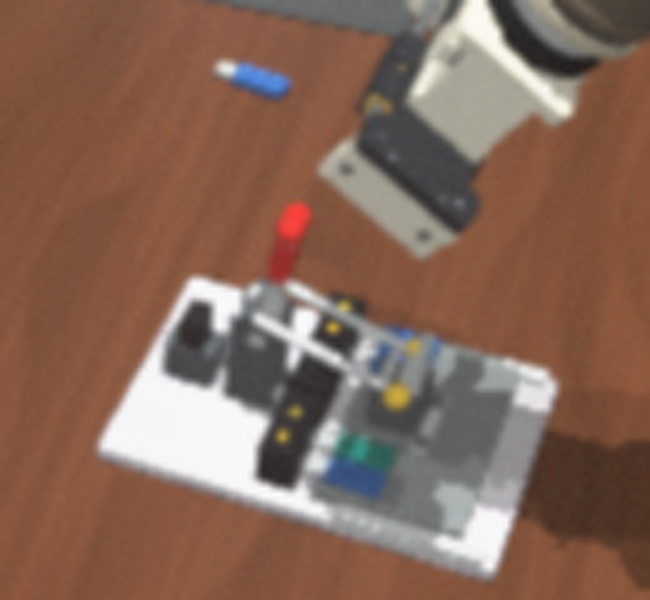

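The picture shows the lever upright with its grip at (295,218), the bar in the catch, and the tool hovering near the wrist's singular pose. I'll reduce the tilt to 0.3 rad.

Call:
send_rows(
  increments=[
    [0,[0,-0.3,-0.5],[0,-0.09,0]],
    [0,[0,-0.3,0],[0,-0.09,0]],
    [0,[0,0,0],[0,-0.09,0]],
    [0,[0,0,0],[0,0,0]],
  ],
)

```text
clock: 9.9
position: [0.472, -0.0509, 0.1923]
ee_rot: [3.083, -0.14, 0.518]
force: [0.7, -0.0, -1.5]
width: 0.003
gripper_force: 0.0
```

```bash
cat >> h.py <<'E'
def path2(wps):
    """wps: (lever th, tilt, c mm tool-x of contact, gap, drop mm): corner/face push"""
    F,Rt,_=plan([0,0,0],0); pos=arm.observe()["position"]
    for th,t,c,gap,drop in wps:
        z=np.array([-np.sin(t),0,-np.cos(t)]); x=np.cross([0,1,0],z)
        a=np.clip(th,-t,np.pi/2-t); n=np.array([-np.cos(a),0,-np.sin(a)])
        P=np.array([-85*np.sin(th),0,70+85*np.cos(th)])-(8+gap)*n-c*x-[0,0,drop]
        G=F@np.c_[x,[0,1,0],z]; W=fw(V,P)[0]
        print(th,P.round(1),(Rt.T@(W-pos)*100).round(2),R.from_matrix(Rt.T@G).as_rotvec().round(3)); pos,Rt=W,G
E
python3 - <<'E'
from h import *
path2([(-.14,.3,9.5,15,4),(-.14,.3,9.5,3,4)])
print(arm.observe()["joints"].round(2))
E
```

```text
t 9.9 fix [ 33.6   4.9 192.3] F [-0.7 -0.  -1.5] w 0.3 g 0.0
 tool shift cm [-3.1  -0.44 19.28] shift in goal axes [ 3.36 -0.49 19.23] rotvec [-0.002 -0.333 -0.002]
-0.14 [ 43.7   0.  144.2] [-2.53 -0.47  4.22] [-0.002 -0.033 -0.002]
-0.14 [ 31.8   0.  145.8] [ 1.18 -0.    0.19] [0. 0. 0.]
[ 0.75  0.14 -0.84  2.2   0.3   0.54 -1.96]
```

Call:
send_rows(
  increments=[
    [0,[-1.3,-0.25,1],[0,-0.033,0]],
    [0,[-1.2,-0.22,1.6],[0,0,0]],
    [0,[0,0,1.6],[0,0,0]],
    [0,[0,0,0],[0,0,0]],
    [0,[0,0,0],[0,0,0]],
  ],
)

```text
clock: 10.4
position: [0.4585, -0.0451, 0.1431]
ee_rot: [3.091, -0.138, 0.465]
force: [-0.1, 1.1, 0.2]
width: 0.003
gripper_force: 0.0
```

Run:
```python
from h import *
path2([(-.14,.3,9.5,3,4),(-.14,.3,9.5,0,4),(0,.3,9.5,0,3),(.15,.3,9.5,0,2)])
```

```text
t 10.4 fix [ 47.6   0.4 143.1] F [ 0.2 -1.1  0.2] w 0.3 g 0.0
 tool shift cm [ 0.34 -0.03 15.07] shift in goal axes [ 4.76 -0.04 14.31] rotvec [-0.001 -0.299 -0.   ]
-0.14 [ 31.8   0.  145.8] [ 1.59 -0.04  0.2 ] [-0.001  0.001 -0.   ]
-0.14 [ 28.9   0.  146.2] [ 0.3  -0.    0.05] [0. 0. 0.]
0 [ 17.1   0.  149.2] [ 1.21 -0.    0.07] [0. 0. 0.]
0.15 [  4.3   0.  150.4] [ 1.26 -0.    0.26] [0. 0. 0.]
```

Pose tracks well now. I'll make contact and begin the push.

Call:
send_rows(
  increments=[
    [0,[1.6,-0.04,0.2],[0,0,0]],
    [0,[0.3,0,0.05],[0,0,0]],
    [0,[0.6,0,0.03],[0,0,0]],
    [0,[0.6,0,0.04],[0,0,0]],
    [0,[0,0,0],[0,0,0]],
  ],
)

```text
clock: 10.9
position: [0.4904, -0.048, 0.1495]
ee_rot: [3.091, -0.14, 0.467]
force: [-0.8, 0.2, -0.7]
width: 0.005
gripper_force: 0.0
```

Run:
```python
from h import *
path2([(.1,.3,9.5,0,2),(.2,.3,9.5,0,1.5),(.3,.3,9.5,0,1),(.4,.3,9.5,0,.5),(.5,.3,9.5,0,0)])
p=arm.camera_params("wrist"); im=arm.get_image("wrist")
h=cv2.cvtColor(im,cv2.COLOR_RGB2HSV); m=cv2.inRange(h,(0,150,80),(8,255,255))|cv2.inRange(h,(172,150,80),(180,255,255)); ys,xs=np.nonzero(m); print("red",ys.min(),ys.max(),xs.min(),xs.max())
for t in(-.14,-.05,0.05): print(proj(p,fw(V,[-85*np.sin(t),0,70+85*np.cos(t)])))
```

```text
t 10.9 fix [ 15.5   0.3 149.5] F [ 0.8 -0.1 -0.7] w 0.5 g 0.0
 tool shift cm [-2.93 -0.03 14.74] shift in goal axes [ 1.55 -0.03 14.95] rotvec [-0.    -0.3   -0.002]
0.1 [  8.5   0.  150.6] [ 0.7  -0.04  0.11] [-0.     0.    -0.002]
0.2 [  0.    0.  150.6] [ 0.81 -0.    0.25] [0. 0. 0.]
0.3 [ -8.4   0.  149.8] [0.78 0.   0.33] [0. 0. 0.]
0.4 [-16.7   0.  148.1] [0.74 0.   0.4 ] [0. 0. 0.]
0.5 [-24.7   0.  145.6] [ 0.69 -0.    0.47] [0. 0. 0.]
red 4 340 1 555
[[282.4725623  261.98971949]]
[[282.43723707 246.03011429]]
[[282.39811512 228.01278316]]
```

```bash
cat >> h.py <<'E'
def lever():
    p=arm.camera_params("wrist"); im=arm.get_image("wrist")
    h=cv2.cvtColor(im,cv2.COLOR_RGB2HSV); m=cv2.inRange(h,(0,215,90),(5,255,255))|cv2.inRange(h,(175,215,90),(180,255,255))
    n,_,st,ce=cv2.connectedComponentsWithStats(m); k=1+np.argmax(st[1:,4]); print("red",st[k],ce[k].round(1))
    T=np.linspace(-.3,1.7,201); r=proj(p,fw(V,np.c_[-85*np.sin(T),0*T,70+85*np.cos(T)]))[:,1]
    print(" th from centroid",T[np.argmin(abs(r-ce[k][1]))].round(2),"from box mid",T[np.argmin(abs(r-st[k][1]-st[k][3]/2))].round(2)); return im
E
python3 - <<'E'
from h import *
lever()
E
```

```text
red [ 250  213   61   33 1325] [280.2 229.2]
 th from centroid 0.04 from box mid 0.04
```

Call:
send_rows(
  increments=[
    [0,[0.7,-0.04,0.11],[0,0,0]],
    [0,[0.8,0,0.25],[0,0,0]],
    [0,[0,0,0],[0,0,0]],
  ],
)

```text
clock: 11.3
position: [0.5062, -0.0489, 0.1501]
ee_rot: [3.091, -0.14, 0.466]
force: [-0.9, -0.9, -0.7]
width: 0.006
gripper_force: 0.1
```

Run:
```python
from h import *
im=lever(); cv2.imwrite("pics/w6.png",im[:,:,::-1])
path2([(.3,.3,9.5,0,1),(.4,.3,9.5,0,.5),(.5,.3,9.5,0,0)])
```

```text
red [ 251  214   60   35 1271] [280.8 230.2]
 th from centroid 0.23 from box mid 0.22
t 11.35 fix [ 1.000e-01 -2.000e-01  1.501e+02] F [-0.4 -0.4  0.1] w 0.6 g 0.0
 tool shift cm [-4.42  0.04 14.35] shift in goal axes [1.000e-02 2.000e-02 1.501e+01] rotvec [-0.001 -0.299 -0.001]
0.3 [ -8.4   0.  149.8] [0.8  0.02 0.28] [-0.001  0.001 -0.001]
0.4 [-16.7   0.  148.1] [0.74 0.   0.4 ] [0. 0. 0.]
0.5 [-24.7   0.  145.6] [ 0.69 -0.    0.47] [0. 0. 0.]
```

View pics/w6.png

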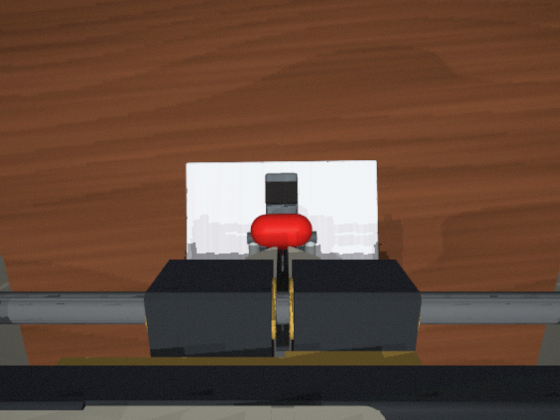

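The grip at (281,230) sits against the shut fingers and follows the model (th≈0.22). I'll continue.

Call:
send_rows(
  increments=[
    [0,[0.8,0,0.28],[0,0,0]],
    [0,[0.74,0,0.4],[0,0,0]],
    [0,[0.69,0,0.47],[0,0,0]],
    [0,[0,0,0],[0,0,0]],
  ],
)

```text
clock: 11.75
position: [0.5309, -0.0511, 0.1454]
ee_rot: [3.091, -0.14, 0.466]
force: [-1.1, 0.6, -0.1]
width: 0.004
gripper_force: 0.2
```

Run:
```python
from h import *
lever()
path2([(.6,.3,9.5,0,0),(.7,.3,9.5,0,0),(.8,.3,9.5,0,0),(.9,.3,9,0,0)])
```

```text
red [252 218  58  31 973] [280.3 233. ]
 th from centroid 0.52 from box mid 0.52
t 11.8 fix [-24.6  -0.2 145.5] F [-0.2 -0.1  0.9] w 0.2 g 0.2
 tool shift cm [-6.64  0.04 13.18] shift in goal axes [-2.46  0.02 14.55] rotvec [-0.001 -0.299 -0.001]
0.6 [-32.3   0.  141.9] [0.63 0.02 0.57] [-0.001  0.001 -0.001]
0.7 [-39.6   0.  137.4] [ 0.56 -0.    0.64] [0. 0. 0.]
0.8 [-46.3   0.  132.2] [0.49 0.   0.7 ] [0. 0. 0.]
0.9 [-53.    0.  126.4] [ 0.47 -0.    0.74] [0. 0. 0.]
```

Run:
```python
from h import *
for n in("side","scene"):
    p=arm.camera_params(n); im=arm.get_image(n); h=cv2.cvtColor(im,cv2.COLOR_RGB2HSV); m=cv2.inRange(h,(22,110,110),(35,255,255))
    x0,y0,x1,y1=(285,190,385,265) if n=="side" else(155,165,285,265)
    k,_,st,ce=cv2.connectedComponentsWithStats(m[y0:y1,x0:x1]); print(n,[(st[i,4],(ce[i]+[x0,y0]).round(1)) for i in range(1,k) if st[i,4]>1])
    for x,z in((90.3,64),(80,64),(83,64),(83,76),(74,78)): print(x,z,proj(p,fw(V,[[x,21.5,z],[x,-21.5,z]])).round(1).tolist())
    cv2.imwrite(f"pics/{n}7.png",cv2.resize(im[y0:y1,x0:x1,::-1],None,fx=5,fy=5,interpolation=cv2.INTER_CUBIC))
a=cv2.imread("pics/side7.png");b=cv2.imread("pics/scene7.png")[:,:300];
```

```text
side [(np.int32(7), array([345. , 217.7])), (np.int32(23), array([340.8, 228.1])), (np.int32(2), array([321. , 236.5]))]
90.3 64 [[346.9, 219.7], [342.9, 228.8]]
80 64 [[343.7, 218.7], [339.6, 227.8]]
83 64 [[344.6, 219.0], [340.6, 228.1]]
83 76 [[345.1, 216.2], [341.0, 225.3]]
74 78 [[342.4, 214.8], [338.2, 223.9]]
scene [(np.int32(2), array([229.5, 172. ])), (np.int32(8), array([212. , 202.6])), (np.int32(23), array([202.2, 212. ])), (np.int32(2), array([212.5, 227. ])), (np.int32(2), array([207.5, 232. ]))]
90.3 64 [[199.5, 211.1], [209.4, 202.9]]
80 64 [[202.5, 212.3], [212.3, 204.1]]
83 64 [[201.6, 211.9], [211.5, 203.7]]
83 76 [[201.2, 208.4], [211.1, 200.2]]
74 78 [[203.8, 208.9], [213.6, 200.6]]
```

View pics/side7.png

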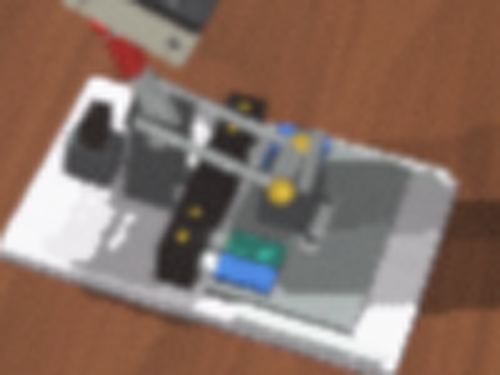

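The balls triangulate to fixture x≈82, z≈64. So the bar is still seated and the carriage has been drawn about 8 mm. I'll continue.

Call:
send_rows(
  increments=[
    [0,[0.63,0.02,0.57],[0,0,0]],
    [0,[0.56,0,0.64],[0,0,0]],
    [0,[0.49,0,0.7],[0,0,0]],
    [0,[0,0,0],[0,0,0]],
  ],
)

```text
clock: 12.3
position: [0.5521, -0.0532, 0.1316]
ee_rot: [3.091, -0.14, 0.465]
force: [1.2, 0.1, 0.0]
width: 0.005
gripper_force: 0.0
```

Run:
```python
from h import *
lever()
path2([(.9,.3,9,0,0),(1.0,.3,8.5,0,0),(1.1,.28,8,0,0),(1.2,.24,7,0,0)])
```

```text
red [251 221  58  30 722] [279.7 234.2]
 th from centroid 0.83 from box mid 0.81
t 12.35 fix [-4.590e+01  1.000e-01  1.318e+02] F [-0.4  0.4 -0.1] w 0.5 g 0.0
 tool shift cm [-8.260e+00  1.000e-02  1.125e+01] shift in goal axes [-4.590e+00 -1.000e-02  1.318e+01] rotvec [-0.001 -0.298 -0.001]
0.9 [-53.    0.  126.4] [ 0.52 -0.01  0.72] [-0.     0.002 -0.001]
1.0 [-59.1   0.  120.1] [0.39 0.   0.78] [0. 0. 0.]
1.1 [-64.4   0.  113.5] [0.31 0.   0.8 ] [-0.   -0.02  0.  ]
1.2 [-69.5   0.  106.6] [ 0.3 -0.   0.8] [ 0.   -0.04  0.  ]
```

Call:
send_rows(
  increments=[
    [0,[0.52,0,0.72],[0,0,0]],
    [0,[0.4,0,0.78],[0,0,0]],
    [0,[0.31,0,0.8],[0,-0.02,0]],
    [0,[0,0,0],[0,0,0]],
  ],
)

```text
clock: 12.75
position: [0.5706, -0.055, 0.1131]
ee_rot: [3.097, -0.14, 0.432]
force: [-0.5, -0.5, 0.5]
width: 0.008
gripper_force: 0.0
```

Run:
```python
from h import *
lever()
path2([(1.2,.24,7,0,0),(1.3,.2,6,0,0),(1.4,.15,5,0,0),(1.5,.1,4,0,0),(1.58,.1,4,0,0)])
```

```text
red [251 230  57  23 440] [277.1 237.6]
 th from centroid 1.19 from box mid 1.14
t 12.8 fix [-6.450e+01  1.000e-01  1.133e+02] F [-0.4 -0.1 -0.3] w 0.6 g 0.0
 tool shift cm [-9.31  0.01  9.13] shift in goal axes [-6.450e+00 -1.000e-02  1.133e+01] rotvec [-0.001 -0.278 -0.001]
1.2 [-69.5   0.  106.6] [ 0.3  -0.01  0.79] [-0.001 -0.038 -0.002]
1.3 [-73.9   0.   99.3] [0.25 0.   0.82] [-0.   -0.04  0.  ]
1.4 [-77.5   0.   91.6] [ 0.2  -0.    0.82] [ 0.   -0.05 -0.  ]
1.5 [-80.    0.   83.6] [0.13 0.   0.83] [-0.   -0.05  0.  ]
1.58 [-80.2   0.   76.8] [-0.05 -0.    0.68] [0. 0. 0.]
```

Call:
send_rows(
  increments=[
    [0,[0.3,0,0.8],[0,-0.04,0]],
    [0,[0.25,0,0.82],[0,-0.04,0]],
    [0,[0.2,0,0.8],[0,-0.05,0]],
    [0,[0,0,0],[0,0,0]],
  ],
)

```text
clock: 13.2
position: [0.5836, -0.0562, 0.0916]
ee_rot: [3.125, -0.143, 0.231]
force: [-0.8, -0.3, 0.1]
width: 0.001
gripper_force: 0.0
```

Run:
```python
from h import *
lever()
path2([(1.5,.1,4,0,0),(1.58,.1,4,0,0)])
```

```text
red [254 231  29  22 175] [266.5 239.4]
 th from centroid 1.7 from box mid 1.64
t 13.25 fix [-77.4   0.1  91.9] F [0.8 0.9 0.4] w 0.3 g 0.0
 tool shift cm [-9.02  0.02  7.94] shift in goal axes [-7.74 -0.01  9.19] rotvec [-0.001 -0.149 -0.002]
1.5 [-80.    0.   83.6] [ 0.13 -0.01  0.86] [-0.001 -0.049 -0.002]
1.58 [-80.2   0.   76.8] [-0.05 -0.    0.68] [0. 0. 0.]
```

Call:
send_rows(
  increments=[
    [0,[0.07,0,0.45],[0,-0.025,0]],
    [0,[0.06,0,0.4],[0,-0.025,0]],
    [0,[0,0,0.2],[0,0,0]],
    [0,[0,0,0.15],[0,0,0]],
    [0,[0,0,0],[0,0,0]],
  ],
)

```text
clock: 13.75
position: [0.5849, -0.0563, 0.0804]
ee_rot: [3.13, -0.141, 0.155]
force: [0.5, -0.3, -1.2]
width: 0.004
gripper_force: 0.0
```

Run:
```python
from h import *
path2([(1.54,.1,4,0,0),(1.58,.1,4,0,0)])
```

```text
t 13.75 fix [-79.3   0.3  80.4] F [-0.6  0.3 -1.2] w 0.4 g 0.0
 tool shift cm [-8.69 -0.02  7.22] shift in goal axes [-7.93 -0.03  8.04] rotvec [-0.    -0.099 -0.001]
1.54 [-80.2   0.   80.2] [ 0.08 -0.03  0.03] [ 0.     0.001 -0.001]
1.58 [-80.2   0.   76.8] [-0.03  0.    0.34] [0. 0. 0.]
```

Call:
send_rows(
  increments=[
    [0,[0,0,0.15],[0,0,0]],
    [0,[0,0,0.1],[0,0,0]],
    [0,[0,0,0],[0,0,0]],
  ],
)

```text
clock: 14.05
position: [0.5855, -0.0564, 0.078]
ee_rot: [3.13, -0.141, 0.155]
force: [-0.0, 0.5, 0.0]
width: 0.004
gripper_force: 0.0
```

Call:
send_rows(
  increments=[
    [0,[0,0,0.1],[0,0,0]],
    [0,[0,0,0],[0,0,0]],
  ],
)

```text
clock: 14.25
position: [0.5857, -0.0563, 0.077]
ee_rot: [3.131, -0.141, 0.155]
force: [-0.1, -0.0, 0.5]
width: 0.007
gripper_force: 0.0
```

Call:
send_rows(
  increments=[
    [0,[0,0,0.1],[0,0,0]],
    [0,[0,0,0],[0,0,0]],
  ],
)

```text
clock: 14.45
position: [0.5859, -0.0563, 0.0762]
ee_rot: [3.13, -0.141, 0.155]
force: [-0.4, -0.9, 1.6]
width: 0.005
gripper_force: 1.0
```

Call:
send_rows(
  increments=[
    [0,[0,0,0.07],[0,0,0]],
    [0,[0,0,0],[0,0,0]],
  ],
)

```text
clock: 14.65
position: [0.586, -0.0563, 0.0758]
ee_rot: [3.13, -0.141, 0.155]
force: [-3.1, -0.2, 7.1]
width: 0.008
gripper_force: 3.6
```

Call:
send_rows(
  increments=[
    [0,[0,0,0.07],[0,0,0]],
    [0,[0,0,0],[0,0,0]],
  ],
)

```text
clock: 14.85
position: [0.5861, -0.0563, 0.0756]
ee_rot: [3.13, -0.141, 0.156]
force: [-4.4, -0.2, 12.0]
width: 0.004
gripper_force: 6.3
```

The lever is firmly on its rest (12 N). I'll retreat straight up and check.

Call:
send_rows(
  increments=[
    [0,[0,0,-0.5],[0,0,0]],
    [0,[0,0,-2],[0,0,0]],
    [0,[0,0,-4],[0,0,0]],
    [0,[0,0,-4],[0,0,0]],
    [0,[0,0,-4],[0,0,0]],
  ],
)

```text
clock: 15.35
position: [0.5712, -0.0549, 0.2203]
ee_rot: [3.131, -0.14, 0.154]
force: [1.0, -0.2, 0.8]
width: 0.005
gripper_force: 0.0
```

Call:
send_rows(
  increments=[
    [0,[-4,0,-2],[0,0,0]],
    [0,[-4,0,-1],[0,0,0]],
    [0,[-3,0,0],[0,0,0]],
    [0,[-2,0,0],[0,0,0]],
    [0,[0,0,0],[0,0,0]],
  ],
)

```text
clock: 15.85
position: [0.4373, -0.0433, 0.2358]
ee_rot: [3.128, -0.141, 0.152]
force: [-0.1, 0.4, -0.0]
width: 0.005
gripper_force: 0.0
```

Run:
```python
from h import *
from scipy.optimize import brentq
plan([0,0,200],0); im=lever(); cv2.imwrite("pics/w8.png",im[:,:,::-1])
p=arm.camera_params("wrist"); h=cv2.cvtColor(im,cv2.COLOR_RGB2HSV); m=cv2.inRange(h,(22,150,110),(35,255,255)); n,_,st,ce=cv2.connectedComponentsWithStats(m)
print([(st[i,:5].tolist(),ce[i].round(1)) for i in range(1,n) if st[i,4]>20])
for P in([-85,0,70],[75,21.5,64],[75,-21.5,64],[80,21.5,64]): print(P,proj(p,fw(V,P)).round(1))
for n in("side","scene"):
    p=arm.camera_params(n); im=arm.get_image(n); h=cv2.cvtColor(im,cv2.COLOR_RGB2HSV)
    x0,y0,x1,y1=(285,190,385,265) if n=="side" else(155,165,285,265)
    m=cv2.inRange(h,(22,110,110),(35,255,255)); k,_,st,ce=cv2.connectedComponentsWithStats(m[y0:y1,x0:x1]); print(n,[(st[i,4],(ce[i]+[x0,y0]).round(1)) for i in range(1,k) if st[i,4]>4])
    m=cv2.inRange(h,(0,200,90),(5,255,255)); k,_,st,ce=cv2.connectedComponentsWithStats(m[y0:y1,x0:x1]); print(" red",[(st[i,4],(ce[i]+[x0,y0]).round(1)) for i in range(1,k) if st[i,4]>8])
    for P in([-85,0,70],[77,21.5,64],[77,-21.5,64]): print(P,proj(p,fw(V,P)).round(1))
```

```text
t 15.85 fix [ 68.9   0.4 235.8] F [ 0.1 -0.4 -0. ] w 0.4 g 0.0
 tool shift cm [ 6.5  -0.06  4.23] shift in goal axes [ 6.89 -0.04  3.58] rotvec [ 0.002 -0.097 -0.001]
red [263  25  34  20 429] [279.4  34.8]
 th from centroid 0.96 from box mid 1.64
[([319, 167, 5, 6, 26], array([321. , 169.5])), ([341, 167, 5, 6, 24], array([343. , 169.3])), ([217, 169, 6, 5, 26], array([219.5, 171. ])), ([239, 168, 6, 6, 26], array([241.5, 170.5])), ([253, 211, 14, 15, 175], array([259.5, 218.2])), ([298, 210, 14, 15, 172], array([304.4, 217.5]))]
[-85, 0, 70] [[281.6  35.6]]
[75, 21.5, 64] [[304.2 214.2]]
[75, -21.5, 64] [[259.9 214.4]]
[80, 21.5, 64] [[304.1 219.3]]
side [(np.int32(8), array([344.1, 217.1])), (np.int32(21), array([340.1, 227.8]))]
 red []
[-85, 0, 70] [[291.3 206.7]]
[77, 21.5, 64] [[342.7 218.4]]
[77, -21.5, 64] [[338.6 227.5]]
scene [(np.int32(12), array([212.8, 202.9])), (np.int32(23), array([202.6, 212. ]))]
 red []
[-85, 0, 70] [[257.9 226.4]]
[77, 21.5, 64] [[203.4 212.7]]
[77, -21.5, 64] [[213.2 204.4]]
```

The lever is level on its rest (grip at about -85, 70), the bar is still seated with the carriage drawn in, and the arm is clear. I'll hand it in.

```bash
python3 -c "
from cell import arm
print(arm.sign_off())"
```

```text
the job is handed in; nothing more can be done
None
```

The draw latch is closed and handed in: the crossbar sits in the catch's groove, the lever lies past toggle on its rubber rest with the carriage drawn in, and the arm is clear; sign-off gave no verdict.

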